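# Roll a sample tin up the chute into the reader's pocket and start the reading

### The arm

A 6-joint arm with a two-finger parallel gripper is mounted at the origin on a cart in front of the work surface, level with it; the furniture and walls round the work are solid. World frame = base frame: x ahead of the robot, y to its left, z up, the work surface at z = 0. Lengths are in mm, angles in rad, forces in N, time in s.
With the tool pointing down it reaches from about 350 to 875 mm from the base axis. Payload 4.2 kg.
Tool frame: the origin (TCP) lies at the very end of the fingers, on their centre line; the grasp point (between the pads) lies 19 mm behind it; z points along the fingers, y is the line along which they close (so a half turn about z gives the same grasp; the last joint's range is limited). The gripper opens to 85 mm and grips with 20 to 120 N. Pads are 22 mm wide; open, the fingers measure 114 mm over their backs; the gripper's body (76 mm by 85 mm) begins 54 mm behind the grasp point. The pads swing forward as they close: fully open they stand 13 mm farther back than shut.
Start: joints at [1.465, 0.385, 0.008, 0, -1.194, -0.259], TCP at [222.944, 583.862, 231.312] pointing down, gripper open.
Joint ranges: [-3.14, 3.14], [-1.21, 2.06], [-1.07, 1.41], [-3.16, 2.05], [-2.99, -0.16], [-3.1, 3.1]. Speed limits (rad/s): [2.79, 2.79, 3.14, 3.14, 3.14, 3.14].

### API

Orientations are given as a unit quaternion [x, y, z, w].
In Python, from bench import arm gives the robot as it stands. The module is installed in compiled form; this text tells all that it offers.
- The arm moves only by the tool drive_tool, never from a script. Its argument "targets" is a list of rows, each a list of 5 numbers: the closure, from -1 (fully open) to 1 (shut), then the shift along the tool's x, y, z in mm, then the turn about the tool's z in degrees. In form: [[grip, tx, ty, tz, roll], ...]. A call has 1 to 12 rows; each row is the pose to reach, as a shift and turn from the pose commanded when the call began, along the tool's axes at that moment; what a row does not reach only later rows make up. A row lasts 1/10 s, in which the tool goes at most 50 mm and 8.59 degrees, less where a joint would pass 70% of its speed; a pose out of reach is approached as far as the arm can. A call with a gripper value outside its range is refused whole. The fingers move at their own pace and stop on an object; the grip force is fixed at half the most. Time passes only in rows, so rows that repeat a pose let the fingers close. It gives the time, the measured TCP pose, the force, the opening and the grip force at its end, in the units of the state.
- arm.read_state(): the state, without advancing time (a new reading comes with each control period).
- arm.get_image(name): name is "scene" or "top" or "wrist"; returns the picture (420x560x3 uint8, blue, green, red); there is no depth.
- arm.camera_params(name): a dict with "fov_y" (degrees; the focal length in pixels is half the picture's height over the tangent of half this angle, whatever the lens; pixels are square), "cx", "cy" (the principal point, pixels), "rvec" (rotation vector, rad) and "tvec" (3), from world to camera coordinates, as OpenCV has them; the wrist camera has in their place "tool_from_camera" (4x4, takes a point from camera to tool coordinates, whose origin is the TCP and whose axes are the flange's). Camera axes: x right, y down, z forward; pixel columns grow to the right and rows downward; lengths in mm; the calibration is good to about 2 mm. A picture is of the moment at which its call begins: read the wrist's pose just before it. camera_params takes no time and is no camera call.
- arm.job_done(): hands the job in; it is judged then, once.
The state is a dict: "clock": time; "joints": joint angles; "joint_vel": joint speeds; "joint_efforts": joint torques, N m; "position": TCP position; "ee_rot": TCP orientation; "contact_force": force on the tool from outside, world axes, zero at the start; "wrist_torque": the same for the moment, N m; "gripper_width": finger opening in mm; "grasp_force": force on a finger pad.
Only numpy, scipy, OpenCV 4.12 (cv2) and the standard library are available. Lean on these libraries where they do the work, as an engineer would, in place of code of your own. Each camera call takes 0.05 s, during which the arm holds its last target. There are 200 camera calls.

### The job

A round metal tin lies on its side at the low end of the small sloped chute. With the fingertips, gently push it up the chute and over the low cross ridge, so that it sits in the pocket against the reader block at the top and cannot roll back; only then press the round push button beside the chute all the way down and let it come up again. Do not grip or lift the tin, and leave the other things as they stand.

Things in the scene. Friction and masses are not known exactly. Their poses are not given: they have to be found in the camera images.
- track (a point): Middle of the floor of a fixed, sloped aluminium channel (the chute), 36 mm above the worktop. x: uphill along the floor (6 degrees, 0.105 rad), y: across, z: square to the floor. The floor is 43 mm wide between side walls 12 mm high and 4 mm thick. At x = -139 mm a lip 10 mm high, 5 mm thick closes the low end; at x = +62 mm a rounded cross ridge stands 4 mm high.
- pocket (a point): Where the tin's centre is when seated: track x = 78.5 mm (77 to 80), z = 24.5 mm, in the pocket between the ridge and the flat face (track x = +104 mm) of the fixed grey reader block (60 mm wide, 36 mm long, 44 mm above the floor).
- chute: The whole chute, fixed to the worktop. Origin on the worktop under the middle of its black foot plate (300 x 80 mm, 8 mm high); x points level towards the uphill end, z up.
- tin_center (a point): Centre of the tin to be pushed (on its axis): plain polished aluminium, slippery, 49 mm in diameter, 38 mm long, about 0.11 kg, lying on its side in the chute, axis across it. It starts against the low lip (track x = -119 mm, z = 24.5 mm) and rolls back there if let go before the ridge. A few newtons move it.
- button_top (a point): Centre of the top of the round black push button, 32 mm in diameter, in a fixed round grey housing 48 mm in diameter, beside the chute's upper half on the robot's side; the top is 22 mm above the worktop, 10 mm above the housing. It is pressed straight down.
- button (a joint): Travel of the push button: 0 released, 0.006 m fully down (about 4 N); a spring returns it.
- spare_tin: Bystander: a second tin of the same kind standing upright on the worktop, beside the lower half of the chute on the robot's side; 49 mm in diameter, 38 mm high, origin at the centre of its underside. Not to be moved.
- vial: Bystander: glass vial with grey cap, 42 mm in diameter, 72 mm high, standing on the left; origin at the centre of its underside. Not to be moved.
- timer: Bystander: small white timer, 58 x 64 mm, 18 mm high, lying on the right near the worktop's front (another, farther back by the mouse, is fixed); origin at the centre of its underside. Not to be moved.
There are look-alikes about, which are no part of the job. Leave any red look-alike of the part that bears tin_center alone. Several things look just like the part that bears button_top: the one meant starts nearest to the robot's base.

How it is judged (in metres and radians):
On the way, in this order (a step that is already met when the one before it is completed fails the run):
1. the tin sits in the pocket between ridge and reader block (x of tin_center in the frame of track between 0.073 and 0.084 m and z of tin_center in the frame of track between 0.02 and 0.028 m and y of tin_center in the frame of track between -0.007 and 0.007 m and linear speed of tin below 0.03 m/s), for 0.3 s.
2. the button is pressed fully down (value of joint button above 0.0045 m), for 0.05 s.
At the end, for the whole second after the job is handed in: The tin lies at rest on the floor of the pocket between the ridge and the reader block (its centre beyond 73 mm uphill of the middle of the floor and under 28 mm above the floor, within 7 mm of the chute's centre line), and the button, pressed at least 4.5 mm after the tin was seated, is up again (x of tin_center in the frame of track between 0.073 and 0.084 m and z of tin_center in the frame of track between 0.02 and 0.028 m and y of tin_center in the frame of track between -0.007 and 0.007 m and linear speed of tin below 0.02 m/s and value of joint button below 0.0015 m); the robot touches nothing.
It fails at once if the tin is lifted out of the chute (z of tin_center in the frame of track above 0.04 m).
It fails at once if the tin is squeezed or pushed hard (over 35 N) (contact force between the fingers and tin above 35 N).
It fails at once if the button is pressed while the tin is not in the pocket (value of joint button above 0.003 m and not (x of tin_center in the frame of track between 0.073 and 0.084 m and z of tin_center in the frame of track between 0.02 and 0.028 m and y of tin_center in the frame of track between -0.007 and 0.007 m)).
It fails at once if the spare tin, the vial or the timer is moved (over 15 mm) (distance of any of spare_tin, vial, timer from where it was at the start of the episode above 0.015 m).
It also fails if it takes over 48 s, if anything falls off the work surface, if the arm or the gripper's body presses on something with over 40 N, if the wrist force passes 120 N, or if a joint passes its speed limit or range.

## Working session

There is one attempt and no reset: what is moved stays moved. The work goes in short steps, Python scripts to look and compute and a tool call to move; the robot and the scene stay as the last step left them, time stands still between calls to the robot, and variables do not carry over. Pictures are saved under pics/ and viewed, at most 12 in all, crops included, and the job is handed in when it is done.

Besides the shell and the picture viewer there is one more tool, called after ">>>" as a command line: name --pt "numbers of a row" for each row, then --argument value for the rest. drive_tool: Moves the arm, as the interface text tells. Its arguments: {"type":"object","properties":{"targets":{"type":"array","items":{"type":"array","items":{"type":"number"}}}},"required":["targets"]}

```bash
mkdir -p pics; cat > h.py <<'E'
import numpy as np, cv2
from bench import arm
from scipy.spatial.transform import Rotation as R
def cam(n):
    p=arm.camera_params(n); f=210/np.tan(np.radians(p['fov_y'])/2)
    K=np.array([[f,0,p['cx']],[0,f,p['cy']],[0,0,1.]])
    if 'rvec' in p:
        Rm=cv2.Rodrigues(np.array(p['rvec'],float))[0]; t=np.array(p['tvec'],float).ravel()
        return K,Rm,t
    s=arm.read_state(); T=np.eye(4); T[:3,:3]=R.from_quat(s['ee_rot']).as_matrix(); T[:3,3]=s['position']
    W=np.linalg.inv(T@np.array(p['tool_from_camera'])); return K,W[:3,:3],W[:3,3]
def ray(c,u,v,z):
    K,Rm,t=c; d=Rm.T@np.linalg.inv(K)@[u,v,1]; o=-Rm.T@t
    return o+d*(z-o[2])/d[2]
def proj(c,P):
    K,Rm,t=c; q=K@(Rm@np.asarray(P,float)+t); return q[:2]/q[2]
E
python3 - <<'E'
from h import *
print(arm.read_state())
for n in('scene','top','wrist'):
    print(n,arm.camera_params(n)); cv2.imwrite(f'pics/{n}0.png',arm.get_image(n))
E
```

```text
{'clock': 0.0, 'joints': array([ 1.46458690e+00,  3.85584730e-01,  6.62757383e-03, -5.24504714e-04,
       -1.19398586e+00, -2.58594659e-01]), 'joint_vel': array([ 5.44859369e-04, -1.61147743e-04, -3.11970183e-04,  7.14568204e-04,
       -8.22978083e-04, -5.82173150e-05]), 'joint_efforts': array([-2.22110175e-04, -3.92297137e+01,  1.88398325e+01,  4.18625593e+00,
       -4.66775353e-03,  1.25458364e-06]), 'position': array([222.7493817 , 583.33650491, 230.20146915]), 'ee_rot': array([ 9.83392667e-01, -1.81487332e-01, -1.61340839e-04,  1.08878379e-03]), 'contact_force': array([0.05487386, 0.03422368, 0.47144895]), 'wrist_torque': array([ 0.00438449,  0.02042429, -0.04569567]), 'grasp_force': 0.0, 'gripper_width': 85.10036477508173}
scene {'fov_y': 52.46963357070193, 'cx': 272.89528611713035, 'cy': 204.95081341997826, 'rvec': array([ 2.25160878, -0.59573491,  0.24471491]), 'tvec': array([-465.48096529,  259.52128917,  846.16118111])}
top {'fov_y': 44.26197762884892, 'cx': 269.6992747606262, 'cy': 210.74351644468345, 'rvec': array([ 2.14320682, -2.17868667,  0.12319531]), 'tvec': array([  13.35560523,  529.53117272, 1492.00254102])}
wrist {'fov_y': 70.91979746093428, 'cx': 277.9077444598783, 'cy': 207.9621423404727, 'tool_from_camera': array([[ 4.67875212e-04, -9.59027592e-01, -2.83312301e-01,
         7.26030238e+01],
       [ 9.99999424e-01,  7.22232372e-04, -7.93350057e-04,
        -6.73008338e-01],
       [ 9.65461909e-04, -2.83311766e-01,  9.59027378e-01,
        -1.43575416e+02],
       [ 0.00000000e+00,  0.00000000e+00,  0.00000000e+00,
         1.00000000e+00]])}
```

View pics/top0.png

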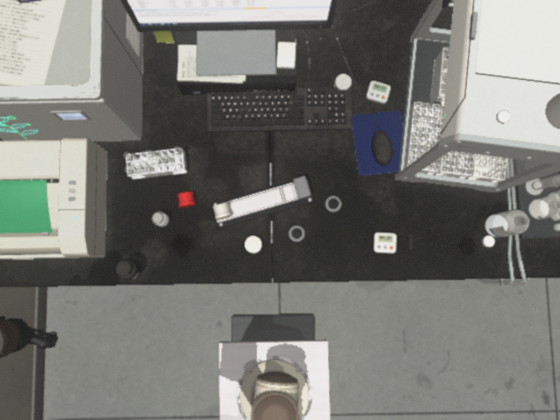

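View pics/scene0.png

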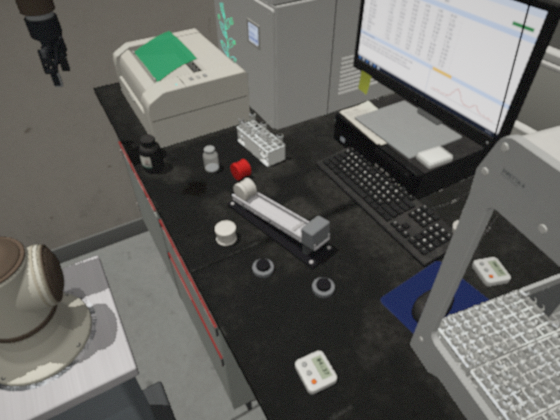

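The top view shows the chute from its low end with the tin at (222,210) up to the grey reader at (305,188). The spare tin is at (253,244), the red look-alike at (187,199), the vial at (161,219) and the timer at (385,242). The two button candidates in the top view are (297,233) and (333,204). The base is at about (275,390), so (297,233) is the nearer one, and it also lies beside the upper half of the chute on the robot's side. I'll confirm that in an enlarged crop.

```bash
python3 - <<'E'
from h import *
a=cv2.imread('pics/top0.png')[165:260,200:350]; b=cv2.imread('pics/scene0.png')[170:305,215:345]
a=cv2.resize(a,(790,500),interpolation=cv2.INTER_CUBIC)
cv2.imwrite('pics/ca.png',a)
cv2.imwrite('pics/cb.png',cv2.resize(b,None,fx=4.4,fy=4.4,interpolation=cv2.INTER_CUBIC))
c=cam('top')
for n,u,v,z in(('btn',297,233,22),('btn2',333,204,22),('tin',222,210,70),('reader',305,188,85),('spare',253,244,38)): print(n,ray(c,u,v,z).round(1))
E
```

```text
btn [463.2 -74.8  22. ]
btn2 [ 547.7 -183.6   22. ]
tin [529.5 141.6  70. ]
reader [587.1 -97.3  85. ]
spare [432.1  54.9  38. ]
```

View pics/ca.png

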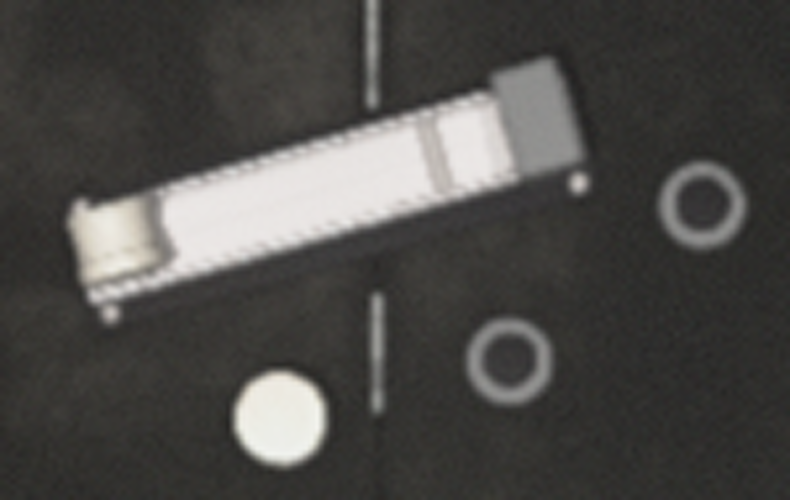

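View pics/cb.png

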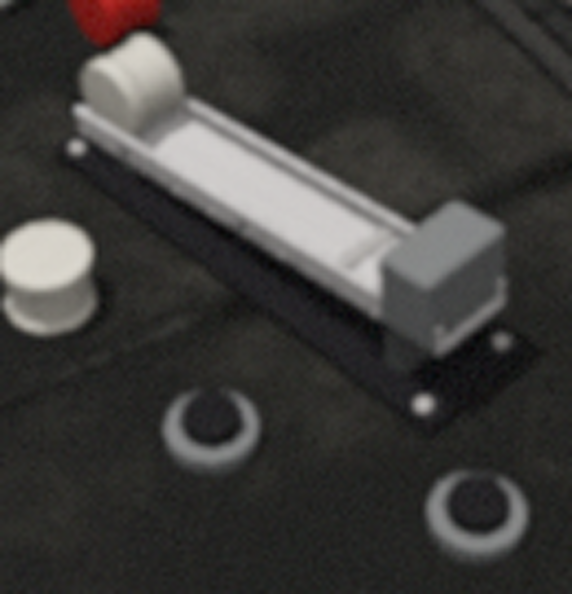

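The crops confirm it. The button at crop (510,362), which is (297,233) in the full top view, is nearest the base and beside the upper half. The ridge is at crop (435,153). Next I move the closed gripper over the low end to look from near.

>>> drive_tool --pt "1 20 25 -40 0" --pt "1 45 60 -60 0" --pt "1 70 95 -60 8" --pt "1 95 125 -60 16" --pt "1 120 150 -60 24" --pt "1 165 172 -60 32" --pt "1 210 193 -60 40" --pt "1 255 212 -60 48" --pt "1 300 230 -60 55.6" --pt "1 345 250 -50 55.6" --pt "1 390 268 -40 55.6" --pt "1 425 280 -30 55.6"

```text
clock: 1.35
position: [521.4, 168.4, 260.8]
ee_rot: [0.785, -0.62, -0.0, 0.0]
contact_force: [-0.5, 1.8, -0.4]
gripper_width: 0.1
grasp_force: 0.0
```

>>> drive_tool --pt "1 0 0 0 0" --pt "1 0 0 0 0"

```text
clock: 1.55
position: [520.2, 169.8, 260.5]
ee_rot: [0.785, -0.62, -0.0, 0.001]
contact_force: [-0.9, 0.5, 0.0]
gripper_width: -0.0
grasp_force: 0.0
```

```bash
python3 - <<'E'
from h import *
s=arm.read_state();print(s['position'],s['clock'],s['gripper_width'],R.from_quat(s['ee_rot']).as_matrix().round(3),s['contact_force'])
c=cam('wrist');np.savez('pics/w1.npz',*c)
cv2.imwrite('pics/w1.png',arm.get_image('wrist'))
print([proj(c,p).round() for p in((463,-75,22),(432,55,38),(529,141,70),(587,-97,85))])
E
```

```text
[520.21144014 169.82521289 260.46775497] 1.55 -0.043308866033821974 [[ 0.231 -0.973 -0.002]
 [-0.973 -0.231 -0.001]
 [ 0.     0.002 -1.   ]] [-0.94190714  0.4745016   0.02809888]
[array([381., -25.]), array([374., 103.]), array([277., 159.]), array([ 275., -131.])]
```

View pics/w1.png

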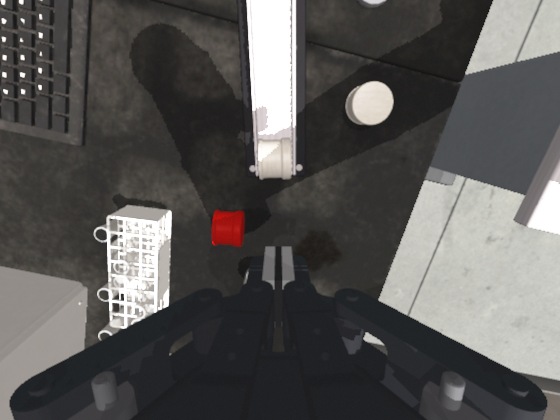

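The wrist view shows the tin's back edge at row 179, columns 256–296. The low-end screws are at (253,169) and (299,168), and the chute runs straight up the image. Now I'll work out the chute's pose.

```bash
python3 - <<'E'
from h import *
z=np.load('pics/w1.npz');c=tuple(z[k] for k in z.files);t=cam('top')
im=cv2.imread('pics/w1.png')
s1=[ray(c,253,169,9),ray(c,299,168,9)];print('screws w',np.round(s1,1),'mid',np.mean(s1,0).round(1))
q=[ray(t,220.9,224.9,9),ray(t,309.7,199.8,9)];print('screws top',np.round(q,1),'ang',np.degrees(np.arctan2(*(q[1]-q[0])[1::-1])))
g=im.min(2)
for r in(5,30,60,90,115):
    cols=np.where(g[r,225:320]>150)[0]+225;print(r,cols.min(),cols.max())
for u,v in((276,179),(256,165),(296,165)): print('tin back',ray(c,u,v,46).round(1))
# ridge & reader in top
f=lambda x,y:(200+x/5.267,165+y/5.263)
print('ridge',ray(t,*f(435,153),47).round(1)); print('reader top c',ray(t,*f(537,115),92.5).round(1))
m=[f(509,362)];print('btn',ray(t,*m[0],12).round(1))
E
```

```text
screws w [[555.7 168.5   9. ]
 [495.8 152.9   9. ]] mid [525.7 160.7   9. ]
screws top [[ 492.1  150.9    9. ]
 [ 563.2 -115.8    9. ]] ang -75.06541577319503
5 247 295
30 248 295
60 250 295
90 251 295
115 253 295
tin back [523.9 167.7  46. ]
tin back [551.4 156.5  46. ]
tin back [504.2 145.3  46. ]
ridge [576.3 -33.9  47. ]
reader top c [589.4 -88.2  92.5]
btn [461.7 -74.2  12. ]
```

The chute yaw is −75.1° and the origin is about (561.2, 27.4). The predicted tin back matches the view to within 1 mm. Next I drop the fingertips behind the tin, clear of the lip.

>>> drive_tool --pt "1 -12 -1 20 -1.5" --pt "1 -24 -2.3 50 -1.5" --pt "1 -24 -2.3 95 -1.5" --pt "1 -24 -2.3 140 -1.5" --pt "1 -24 -2.3 175 -1.5" --pt "1 -24 -2.3 200 -1.5" --pt "1 -24 -2.3 215 -1.5" --pt "1 -24 -2.3 220 -1.5" --pt "1 -24 -2.3 220 -1.5" --pt "1 -24 -2.3 220 -1.5"

```text
clock: 2.6
position: [517.2, 195.6, 42.6]
ee_rot: [0.794, -0.608, 0.0, -0.001]
contact_force: [-0.5, -0.4, -1.0]
gripper_width: -0.1
grasp_force: 0.0
```

```bash
cat >> h.py <<'E'
O=np.array([561.2,27.4,0]); U=np.array([np.cos(np.radians(-75.1)),np.sin(np.radians(-75.1)),0]); N=np.array([-U[1],U[0],0])
def uv(p): p=np.asarray(p)-O; return np.round([p@U,p@N,p[2]],1)
E
python3 - <<'E'
from h import *
s=arm.read_state();m=R.from_quat(s['ee_rot']).as_matrix();print(uv(s['position']),(m.T@U).round(3),(m.T@[0,0,1]).round(3),s['contact_force'].round(1))
i=arm.get_image('wrist');cv2.imwrite('pics/w2.png',i)
E
```

```text
[-173.9    0.7   42.6] [ 1.     0.003 -0.001] [-0.001 -0.002 -1.   ] [-0.5 -0.4 -1. ]
```

View pics/w2.png

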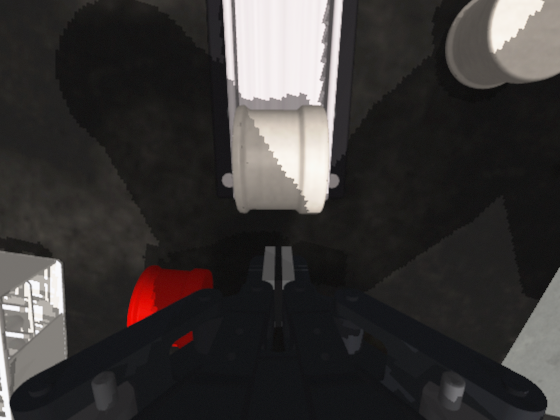

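The fingers (column 278) are lined up with the tin (columns 232–329), and the red tin is clear. Now I start the push.

>>> drive_tool --pt "1 6 0 1 0" --pt "1 11 0 1.5 0" --pt "1 15 0 1 0" --pt "1 18 0 0.5 0" --pt "1 22 0 0 0" --pt "1 27 0 -0.5 0" --pt "1 32 0 -1 0" --pt "1 38 0 -1.7 0" --pt "1 44 0 -2.4 0" --pt "1 50 0 -3 0" --pt "1 56 0 -3.7 0" --pt "1 62 0 -4.4 0"

```text
clock: 3.85
position: [532.9, 134.1, 45.8]
ee_rot: [0.793, -0.609, -0.0, 0.0]
contact_force: [-0.7, 0.0, 0.5]
gripper_width: 0.1
grasp_force: 0.1
```

```bash
python3 - <<'E'
from h import *
s=arm.read_state();print(uv(s['position']),s['contact_force'].round(1))
cv2.imwrite('pics/w3.png',arm.get_image('wrist'))
E
```

```text
[-1.104e+02  1.000e-01  4.580e+01] [-0.7  0.   0.5]
```

View pics/w3.png

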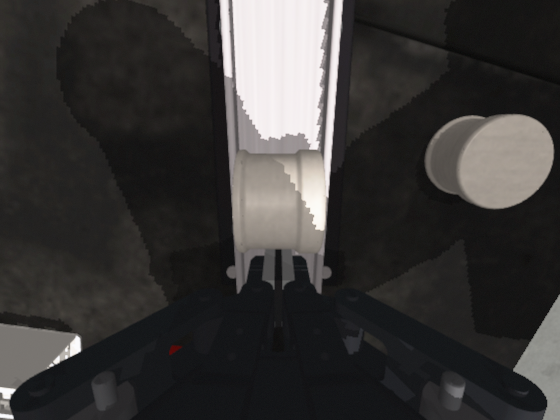

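The tin is against the fingertips (back edge at row 250) and has rolled up straight. I carry on to just before the ridge.

>>> drive_tool --pt "1 8 0 -0.8 0" --pt "1 16 0 -1.7 0" --pt "1 25 0 -2.6 0" --pt "1 34 0 -3.6 0" --pt "1 43 0 -4.5 0" --pt "1 52 0 -5.5 0" --pt "1 61 0 -6.4 0" --pt "1 70 0 -7.4 0" --pt "1 79 0 -8.3 0" --pt "1 87 0 -9.1 0" --pt "1 94 0 -9.9 0" --pt "1 100 0 -10.5 0"

```text
clock: 5.1
position: [558.8, 37.5, 56.3]
ee_rot: [0.793, -0.609, -0.0, -0.0]
contact_force: [0.5, 1.3, -0.2]
gripper_width: 0.2
grasp_force: 0.2
```

>>> drive_tool --pt "1 4 0 -0.4 0" --pt "1 8 0 -0.8 0" --pt "1 12 0 -1.3 0" --pt "1 15 0 -1.6 0" --pt "1 18 0 -1.9 0" --pt "1 21 0 -2.2 0" --pt "1 24 0 -2.5 0" --pt "1 27 0 -2.8 0" --pt "1 29 0 -3 0"

```text
clock: 6.0
position: [566.4, 10.1, 59.4]
ee_rot: [0.793, -0.609, 0.0, -0.0]
contact_force: [-1.1, 2.2, 1.6]
gripper_width: -0.2
grasp_force: 0.8
```

```bash
python3 - <<'E'
from h import *
s=arm.read_state();print(uv(s['position']),s['contact_force'].round(1))
c=cam('wrist')
for x in(60,70,78.5): 
  h=x*.9945-24.5*.1045; print(x,[proj(c,O+U*(h+k)+[0,0,36+x*.1045+24.4]).round() for k in(-24.5,0,24.5)])
cv2.imwrite('pics/w4.png',arm.get_image('wrist'))
E
```

```text
[18.   0.5 59.4] [-1.1  2.2  1.6]
60 [array([281., 241.]), array([281., 193.]), array([281., 140.])]
70 [array([281., 222.]), array([281., 172.]), array([281., 117.])]
78.5 [array([281., 206.]), array([281., 154.]), array([281.,  96.])]
```

View pics/w4.png

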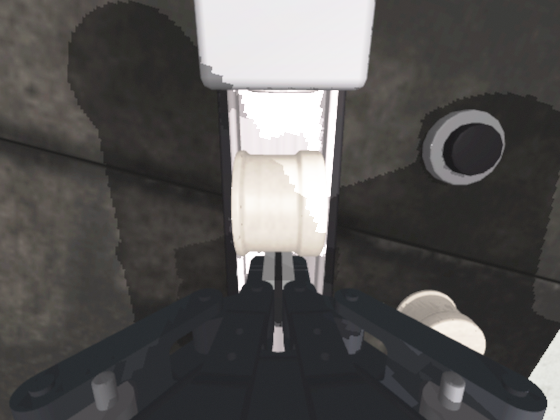

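The tin is climbing the ridge, with its front at row 152 and the reader edge at row 88. I continue slowly.

>>> drive_tool --pt "1 2 0 -0.4 0" --pt "1 4 0 -0.8 0" --pt "1 6 0 -1.2 0" --pt "1 8 0 -1.6 0" --pt "1 9.5 0 -2 0" --pt "1 11 0 -2.3 0" --pt "1 12.5 0 -2.6 0" --pt "1 14 0 -2.9 0" --pt "1 15 0 -3 0" --pt "1 16 0 -3 0" --pt "1 16 0 -3 0" --pt "1 16 0 -3 0"

```text
clock: 7.25
position: [570.3, -5.4, 62.2]
ee_rot: [0.793, -0.609, -0.0, 0.0]
contact_force: [0.2, -0.7, -0.0]
gripper_width: 0.2
grasp_force: 0.0
```

```bash
python3 - <<'E'
from h import *
s=arm.read_state();print(uv(s['position']),s['contact_force'].round(1))
c=cam('wrist')
for x in(60,70,78.5): 
  h=x*.9945-24.5*.1045; print(x,[proj(c,O+U*(h+k)+[0,0,36+x*.1045+24.4]).round() for k in(-24.5,0,24.5)])
cv2.imwrite('pics/w5.png',arm.get_image('wrist'))
E
```

```text
[34.   0.3 62.2] [ 0.2 -0.7 -0. ]
60 [array([280., 267.]), array([280., 223.]), array([280., 174.])]
70 [array([280., 250.]), array([280., 204.]), array([281., 153.])]
78.5 [array([280., 235.]), array([280., 187.]), array([281., 134.])]
```

View pics/w5.png

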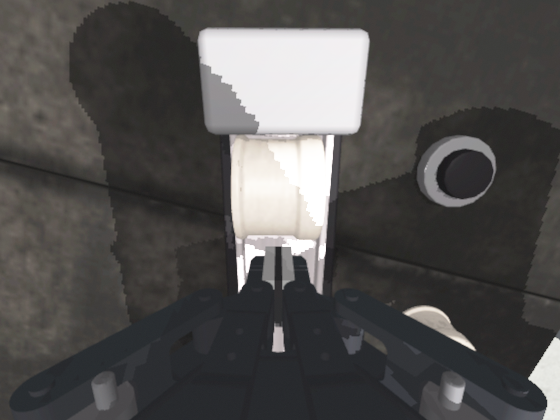

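The tin now touches the reader, its edges at rows 134–240 fit a seated tin, and there is a gap to the fingers with zero force. So it is seated. Next I locate the button at its black top, (467,174), retreat and go above it.

```bash
python3 - <<'E'
from h import *
s=arm.read_state();c=cam('wrist');im=cv2.imread('pics/w5.png')
g=cv2.GaussianBlur(im,(3,3),0).max(2)[140:205,415:500]
k=(g<45).astype('uint8');n,l,st,ce=cv2.connectedComponentsWithStats(k);i=l[34,52];print(st[i],ce[i]+[415,140])
b=ray(c,467,174,22);print(b.round(1), ray(c,*(ce[i]+[415,140]),22).round(1))
m=R.from_quat(s['ee_rot']).as_matrix();print('tool shift',(m.T@(b-s['position'])).round(1))
E
```

```text
[   0    0   85   65 4338] [457.41032734 171.26187183]
[466.7 -74.3  22. ] [473.2 -74.4  22. ]
tool shift [ 39.8 117.9  40.2]
```

>>> drive_tool --pt "1 -6 0 -2 0" --pt "1 -12 0 -15 0" --pt "1 -15 0 -40 0" --pt "1 -15 0 -70 0" --pt "1 -15 0 -80 0"

```text
clock: 7.8
position: [568.4, 10.1, 146.6]
ee_rot: [0.794, -0.608, 0.002, -0.003]
contact_force: [0.2, 0.3, -0.1]
gripper_width: 0.1
grasp_force: 0.0
```

>>> drive_tool --pt "1 18 40 0 0" --pt "1 36 80 0 0" --pt "1 55 119 0 0" --pt "1 55 119 30 0" --pt "1 55 119 60 0" --pt "1 55 119 80 0" --pt "1 55 119 85 0" --pt "1 55 119 85 0" --pt "1 55 119 85 0"

```text
clock: 8.7
position: [466.6, -74.6, 58.2]
ee_rot: [0.794, -0.609, 0.001, -0.001]
contact_force: [0.9, 0.1, 0.1]
gripper_width: 0.0
grasp_force: 0.0
```

```bash
python3 - <<'E'
from h import *
s=arm.read_state();print(s['position'],s['contact_force'].round(1),uv(s['position']))
c=cam('wrist');print(proj(c,[465.5,-74.5,22]),proj(c,s['position']))
for x in(78.5,):
  h=x*.9945-24.5*.1045; print(x,[proj(c,O+U*(h+k)+[0,0,36+x*.1045+24.4]).round() for k in(-24.5,0,24.5)])
w=arm.get_image('wrist')
t=arm.get_image('top')[150:270,180:360]
cv2.imwrite('pics/w6.png',np.hstack([cv2.resize(w,(400,300)),cv2.resize(t,(400,300),interpolation=cv2.INTER_CUBIC)]))
E
```

```text
[466.63608707 -74.55992398  58.18944558] [0.9 0.1 0.1] [  74.2 -117.6   58.2]
[280.9458705  235.76143094] [279.36984169 260.42074383]
78.5 [array([ 56., 309.]), array([ 45., 267.]), array([ 34., 220.])]
```

View pics/w6.png

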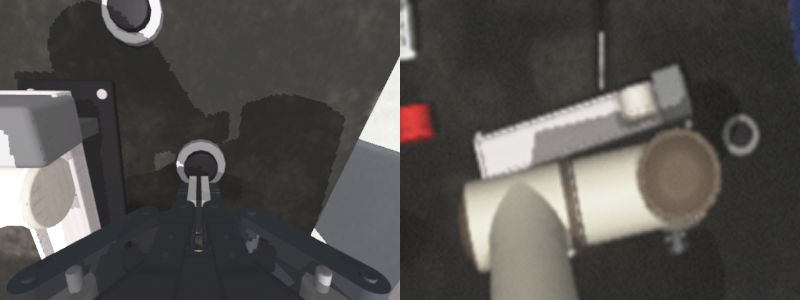

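The wrist view shows the button centred under the fingertips (column about 283, disc top at row 210). The top view shows the tin seated against the reader. Now I press.

>>> drive_tool --pt "1 0 0 15 0" --pt "1 0 0 28 0" --pt "1 0 0 34 0" --pt "1 0 0 37 0" --pt "1 0 0 39 0" --pt "1 0 0 41 0" --pt "1 0 0 41 0" --pt "1 0 0 41 0"

```text
clock: 9.6
position: [465.8, -74.8, 16.6]
ee_rot: [0.793, -0.609, 0.0, -0.0]
contact_force: [-2.9, 0.7, 2.9]
gripper_width: 0.0
grasp_force: 1.8
```

>>> drive_tool --pt "1 0 0 1 0" --pt "1 0 0 2 0" --pt "1 0 0 2 0" --pt "1 0 0 2 0"

```text
clock: 10.0
position: [465.8, -74.8, 15.8]
ee_rot: [0.794, -0.608, 0.0, -0.0]
contact_force: [-4.9, 2.4, 16.2]
gripper_width: 0.0
grasp_force: 8.4
```

The force jumped to 16 N at z = 15.8 mm, so the button is on its bottom stop. Now I release it.

>>> drive_tool --pt "1 0 0 -3 0" --pt "1 0 0 -10 0" --pt "1 0 0 -30 0" --pt "1 0 0 -60 0" --pt "1 0 0 -100 0" --pt "1 0 0 -140 0" --pt "1 -40 0 -160 0" --pt "1 -40 0 -160 0" --pt "1 -40 0 -160 0"

```text
clock: 10.9
position: [455.5, -35.7, 174.8]
ee_rot: [0.794, -0.608, 0.001, -0.001]
contact_force: [0.2, 0.3, -0.3]
gripper_width: 0.1
grasp_force: 0.0
```

```bash
python3 - <<'E'
from h import *
s=arm.read_state();print(s['position'],s['contact_force'].round(1),s['joint_vel'].round(3))
c=cam('wrist');x=78.5;h=x*.9945-24.5*.1045; print([proj(c,O+U*(h+k)+[0,0,36+x*.1045+24.4]).round() for k in(-24.5,0,24.5)])
cv2.imwrite('pics/w7.png',arm.get_image('wrist'))
E
```

```text
[455.5398474  -35.65174492 174.77761031] [ 0.2  0.3 -0.3] [-0.022  0.034 -0.02  -0.002  0.     0.001]
[array([143., 186.]), array([139., 157.]), array([135., 127.])]
```

View pics/w7.png

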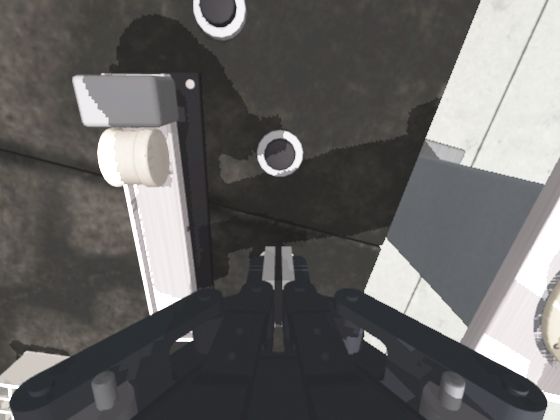

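The tin is centred near (135,157), as predicted for a seated tin. The button at (280,153) is free and the arm is clear of everything.

```bash
python3 -c "
from bench import arm
print(arm.job_done())"
```

```text
the job is handed in; nothing more can be done
None
```

I pushed the tin over the ridge into the pocket against the reader block, then pressed the button to its stop and released it. I handed the job in at about 11 s with the arm clear; no verdict came back.

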